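# Lift the tub's hatch with the lever and hold it open

## Robot

A 6-joint arm with a two-finger parallel gripper is mounted at the origin on the work surface. World frame = base frame: x ahead of the robot, y to its left, z up, the work surface at z = 0. Lengths are in m, angles in rad, forces in N, time in s.
With the tool pointing down it reaches from about 0.225 to 0.725 m from the base axis. Payload 3.1 kg.
Tool frame: the origin (TCP) lies between the finger pads; the fingertips stand 22 mm ahead of it and the grasp point (between the pads) lies 3 mm ahead of it; z points along the fingers, y is the line along which they close (so a half turn about z gives the same grasp; the last joint's range is limited). The gripper opens to 85 mm and grips with 20 to 120 N. Pads are 22 mm wide; open, the fingers measure 114 mm over their backs; the gripper's body (76 mm by 85 mm) begins 54 mm behind the grasp point. The pads swing forward as they close: fully open they stand 13 mm farther back than shut.
Start: joints at [-1.397, 0.048, 0.099, 1.622, 0, 1.443], TCP at [0.156, -0.501, 0.253] pointing down, gripper open.
Joint ranges: [-2.91, 2.91], [-0.99, 1.94], [-1.21, 1.42], [-2.12, 2.29], [-1.49, 1.47], [-3.14, 3.14]. Speed limits (rad/s): [2.79, 2.79, 3.14, 3.14, 3.14, 3.14].

## Interface

Orientations are given as a unit quaternion [w, x, y, z].
In Python, from cell import * gives the robot as it stands.
- The arm moves only by the shell command python3 -m creep 'ROWS'. ROWS is text: rows parted by semicolons, each of 7 numbers parted by spaces: the closure, from -1 (fully open) to 1 (shut), then the shift along the tool's x, y, z in m, then the turn, a rotation vector about the tool's x, y, z in degrees. In form: gripper tx ty tz wx wy wz; .... A call has exactly 10 rows; each row shifts and turns the commanded pose from where the row before left it, along the tool's axes as they then stand; what a row does not reach is not made up. A row lasts 1/8 s, in which the tool goes at most 62.5 mm and 10.7 degrees, less where a joint would pass 70% of its speed; a pose out of reach is approached as far as the arm can. A call is refused whole if a number of a shift passes 0.0625 or a number of a turn 10.7, either way. A call with a gripper value outside its range is refused whole. The fingers move at their own pace and stop on an object; the grip force is fixed at half the most. Time passes only in rows, so rows that do not move let the fingers close, or fill a call up. It gives the time, the measured TCP pose, the force, the opening and the grip force at its end, in the units of the state.
- observe(): the state, without advancing time (a new reading comes with each control period).
- camera(name): name is "side" or "top"; returns (picture, depth): 400x640x3 uint8, red, green, blue; 400x640 float32, m along the optical axis (not along the pixel's ray), 0 where there is no reading.
- camera_model(name): a dict with "fov_y" (degrees; the focal length in pixels is half the picture's height over the tangent of half this angle, whatever the lens; pixels are square), "cx", "cy" (the principal point, pixels), "D" ([k1, k2, p1, p2, k3] as OpenCV has them; the pictures are not rectified), "cam_to_world" (4x4, takes a point from camera to world coordinates). Camera axes: x right, y down, z forward; pixel columns grow to the right and rows downward; lengths in m; the calibration is good to about 2 mm. A picture is of the moment at which its call begins. camera_model takes no time and is no camera call.
- job_done(): hands the job in; it is judged then, once.
Trained networks look in the newest picture that a camera, given by its name, has taken for a name from the list of things; names that differ only in an ending like _2 or _b are one class to them, and where a whole thing is asked for, a point or a joint stands for the part that bears it (a point fixed in the world has none). Each returns a list of dicts, best first, with "p" (0 to 1); they miss things now and then, are a little off and sometimes report something else, mostly with a low value. They report only what shows in the picture. A call takes as long as a camera call.
- spot_in(thing, camera): "extent" ([left, top, width, height] in pixels, round what is visible of it).
The state is a dict: "t": time; "joints": joint angles; "qd": joint speeds; "effort": joint torques, N m; "tcp_pos": TCP position; "tcp_rot": TCP orientation; "ft_force": force on the tool from outside, world axes, zero at the start; "wrist_torque": the same for the moment, N m; "width": finger opening in m; "grip_force": force on a finger pad.
Only numpy, scipy, OpenCV 4.12 (cv2) and the standard library are available. Lean on these libraries where they do the work, as an engineer would, in place of code of your own. Each camera call takes 0.05 s, during which the arm holds its last target. There are 200 camera calls.

## Task

Press the red pad on the long end of the lever down, slowly and smoothly, until the lever sits on its rubber stop and its short end has raised the heavy yellow-lipped hatch flap of the blue tub; finish while still holding the lever down there, so that the hatch stays open. Do not touch the flap itself, do not lift the lever out of its slots, never let the flap jerk up or slam shut, and leave the coasters, funnel, hide rock and ladle where they are.

Things in the scene. Friction and masses are not known exactly. Their poses are not given: they have to be found in the camera images.
- lifter_base: Fixed plate with fulcrum and blue tub. Origin on the shelf under the lever's pivot; +x points along the lever from pivot to tub, z up. Two grey cheeks at y = +-24 mm have open-topped slots (floor 115 mm up, horns to 137 mm). Rubber stop for the long end at x = -222 mm, top 37.5 mm up. Tub 260 x 180 mm, 113 mm tall, spans x = 105 to 365 mm; its far lid half is fixed.
- lever: Loose aluminium bar 320 x 26 x 8 mm with a steel cross pin resting in the slots; origin on the pin. Long arm 235 mm to -x, short arm 90 mm to +x, ending in a slippery nylon roller under the hatch lip. At the start the body frame is level but the long arm points 0.14 rad above level; on the rubber stop it points about 0.36 rad below level. Rises again when let go.
- lever_pin (a point): Middle of the lever's cross pin, about 120 mm above the shelf: the centre about which the lever turns.
- lever_pad (a point): Centre of the top face of the red press pad (46 mm along the lever x 36 mm wide), 200 mm along the long arm from the pin and 8 mm above the bar's centre line. About 156 mm above the shelf at the start, about 57 mm when the lever sits on its stop. Pressing it all the way takes about 3 to 7 N; the force rises sharply at the stop.
- hatch (a joint): Angle (rad) of the steel hatch flap (about 0.9 kg, with a closing spring) on the near half of the tub's lid: 0 = shut, grows as its lip rises; about 0.345 with the lever on its stop. Its hinge lies 205 mm from the pivot along +x of the base.
- hatch_lip (a point): Middle of the top face of the yellow lip of the hatch (80 mm wide, 7 mm thick), which overhangs the tub's wall above the lever's short end; about 122 mm above the shelf when shut.
- coasters_mid (a point): Centre, half-way up, of a stack of round wooden coasters joined on a hidden centre peg, 92 mm across and 42 mm tall. Leave alone.
- funnel_mid (a point): Centre, half-way up, of a matte black funnel standing mouth down, 104 mm across and 110 mm tall. Leave alone.
- hide_rock_mid (a point): Centre, half-way up, of a pumice-grey resin hide rock, 104 mm across and 67 mm tall. Leave alone.
- ladle_mid (a point): Middle of a stainless ladle lying on the shelf, 307 mm long along its x axis; bowl 86 mm across and 36 mm tall at +x. Leave alone.

How it is judged:
At the end, for the whole second after the job is handed in: The hatch is at rest and open by more than 0.31 rad (of about 0.345), held by the fingers pressing on the lever with more than 0.5 N; the lever's pin lies in its slots, nothing of the robot touches the hatch, and each bystander is within 30 mm of where it stood (value of joint hatch above 0.31 rad and velocity of joint hatch between -0.1 and 0.1 rad/s and contact force between the fingers and lever above 0.5 N and contact force between each of the arm, the fingers and hatch below 0.2 N and z of lever_pin in the frame of lifter_base between 0.112 and 0.13 m and distance of each of coasters_mid, funnel_mid, hide_rock_mid, ladle_mid from where it was at the start of the episode below 0.03 m); the arm keeps its last pose, push and grip.
It fails at once if the robot touches the hatch flap itself (contact force between any of the fingers, the arm and hatch above 1 N).
It fails at once if the lever is lifted or knocked out of its slots (not (z of lever_pin in the frame of lifter_base between 0.112 and 0.13 m)).
It fails at once if the hatch jerks up or slams (faster than 1.5 rad/s) (velocity of joint hatch above 1.5 rad/s or velocity of joint hatch below -1.5 rad/s).
It fails at once if a bystander is moved by more than 30 mm (not (distance of each of coasters_mid, funnel_mid, hide_rock_mid, ladle_mid from where it was at the start of the episode below 0.03 m)).
It also fails if it takes over 29 s, if anything falls off the work surface, if the arm or the gripper's body presses on something with over 40 N, if the wrist force passes 120 N, or if a joint passes its speed limit or range.

## Working session

There is one attempt and no reset: what is moved stays moved. The work goes in short steps, Python scripts to look and compute and a shell command to move; the robot and the scene stay as the last step left them, time stands still between calls to the robot, and variables do not carry over. Pictures are saved under pics/ and viewed, at most 10 in all, crops included, and the job is handed in when it is done.

```bash
mkdir -p pics; cat > h.py <<'E'
from cell import *
import numpy as np, cv2
def K(m,h=400):
    f=h/2/np.tan(np.radians(m["fov_y"])/2); return np.array([[f,0,m["cx"]],[0,f,m["cy"]],[0,0,1]])
def world(name,uv,d):
    m=camera_model(name); uv=np.array(uv,float).reshape(-1,1,2)
    n=cv2.undistortPoints(uv,K(m),np.array(m["D"],float)).reshape(-1,2)
    d=np.array(d,float).reshape(-1,1); p=np.hstack([n*d,d,np.ones_like(d)])
    return (p@np.array(m["cam_to_world"]).T)[:,:3]
E
python3 - <<'E'
from h import *
s=observe(); print(s["t"],s["tcp_pos"],s["tcp_rot"],s["ft_force"])
for c in ("top","side"):
    p,d=camera(c); cv2.imwrite(f"pics/{c}0.png",p[:,:,::-1]); np.savez(f"{c}0.npz",p=p,d=d)
    for th in ("lever_pad","hatch_lip","lever","lifter_base","funnel_mid","coasters_mid","hide_rock_mid","ladle_mid"):
        if c=="side" and th not in("lever_pad","hatch_lip"): continue
        r=spot_in(th,c)
        for q in r[:2]:
            l,t,w,h=q["extent"]; u,v=l+w/2,t+h/2; z=d[int(v),int(u)]
            print(c,th,round(q["p"],2),np.round(q["extent"]),world(c,[u,v],[z]).round(3))
    # red pixels
    a=p.astype(int); m=(a[...,0]>110)&(a[...,1]<70)&(a[...,2]<70)&(d>0)
    v,u=np.nonzero(m); w=world(c,np.c_[u,v],d[m]); print(c,"red",len(u),np.median(w,0),np.median(u),np.median(v))
print(observe()["t"])
E
```

```text
0.0 [ 0.15595348 -0.50072097  0.25211147] [-1.17196995e-03  9.88633329e-01  1.50342159e-01 -4.22162229e-05] [-0.13734746 -1.07393762 -0.41205081]
top lever_pad 0.76 [260. 201. 134.  37.] [[ 0.55  -0.069  0.136]]
top hatch_lip 0.7 [200. 166.  66.  82.] [[0.571 0.149 0.125]]
top lever 0.96 [263. 202. 132.  38.] [[ 0.545 -0.074  0.134]]
top lifter_base 0.77 [128. 151. 255.  98.] [[0.59  0.097 0.122]]
top funnel_mid 0.62 [247. 253.  38.  40.] [[0.417 0.075 0.054]]
top coasters_mid 0.89 [329. 145.  36.  40.] [[ 0.695 -0.12   0.042]]
top hide_rock_mid 0.92 [317. 262.  40.  43.] [[ 0.398 -0.099  0.065]]
top ladle_mid 0.98 [395. 187.  39. 116.] [[ 0.495 -0.305  0.005]]
top red 457 [ 0.52859109 -0.18238089  0.15504162] 378.0 230.0
side lever_pad 0.95 [288. 159.  33.  98.] [[ 0.546 -0.103  0.14 ]]
side hatch_lip 0.87 [266. 128.  77.  33.] [[0.57  0.132 0.123]]
side red 510 [ 0.52445218 -0.17498123  0.15500385] 296.0 231.0
0.6
```

View pics/top0.png

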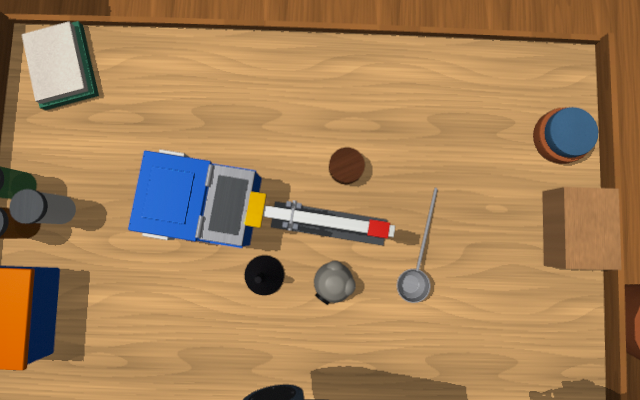

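View pics/side0.png

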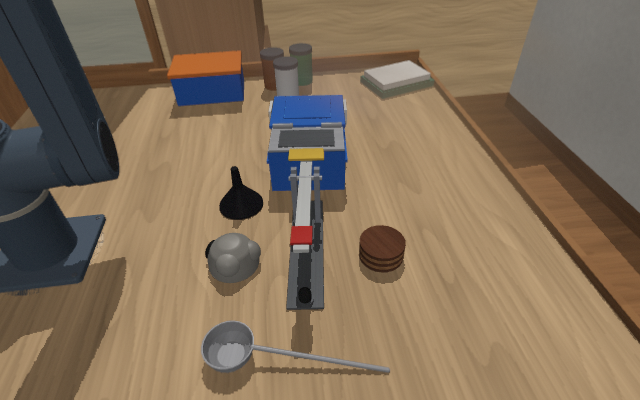

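The top view shows the lever running from the yellow lip (255,210) to the red pad (378,230). The funnel (264,275), rock (334,282), coasters (347,165) and ladle (415,250) are all clear of the pad. The side view agrees, with the pad at (301,235). Fused, the pad top is at about (0.526, -0.179, 0.155) and the lever direction is about (0.14, 0.99). I'll move over the pad with the fingers shut, keeping the current yaw.

```bash
python3 -m creep '1 0.02 -0.009 0 0 0 0;1 0.03 -0.013 0 0 0 0;1 0.03 -0.013 0 0 0 0;1 0.03 -0.013 0 0 0 0;1 0.03 -0.013 0 0 0 0;1 0.03 -0.013 0 0 0 0;1 0.03 -0.013 0 0 0 0;1 0.03 -0.013 0 0 0 0;1 0.03 -0.013 0 0 0 0;1 0.03 -0.013 0 0 0 0'; python3 -m creep '1 0.03 -0.013 0 0 0 0;1 0.03 -0.013 0 0 0 0;1 0.03 -0.013 0 0 0 0;1 0.03 -0.013 0.005 0 0 0;1 0.025 -0.011 0.01 0 0 0;1 0.014 -0.008 0.01 0 0 0;1 0 0 0.01 0 0 0;1 0 0 0.01 0 0 0;1 0 0 0.005 0 0 0;1 0 0 0 0 0 0'; python3 -c "
from h import *
s=observe();print(s['t'],s['tcp_pos'],s['tcp_rot'],s['ft_force'],s['width'])"
```

```text
t: 1.85
tcp_pos: [0.3965, -0.2928, 0.2535]
tcp_rot: [-0.0, 0.989, 0.151, 0.0]
ft_force: [0.4, -0.2, 0.3]
width: 0.0001
grip_force: 0.0
t: 3.1
tcp_pos: [0.5255, -0.1802, 0.2028]
tcp_rot: [-0.0, 0.989, 0.15, -0.0]
ft_force: [0.4, 0.4, -0.2]
width: 0.0003
grip_force: 0.0
3.1 [ 0.52546237 -0.1801954   0.20282536] [-2.44327464e-04  9.88731540e-01  1.49698681e-01 -4.33270976e-04] [ 0.37988176  0.42289765 -0.16115329] 0.0002861440867321792
```

```bash
python3 - <<'E'
from h import *
p,_=camera("side"); cv2.imwrite("pics/s1.png",cv2.resize(p[120:320,200:440,::-1],None,fx=3,fy=3)[:600])
E
```

```text
(no output)
```

View pics/s1.png

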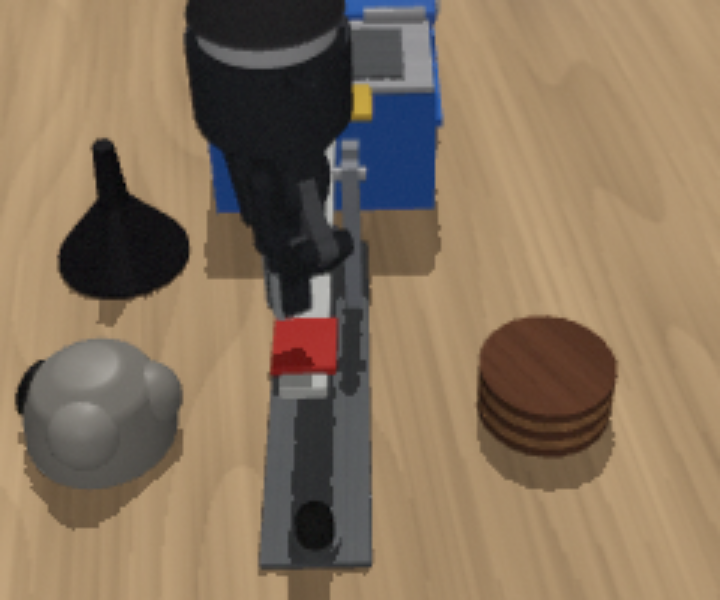

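The shut fingertips show at crop (295,310), just above the pad (305,347). I'll project both points to check alignment.

```bash
python3 - <<'E'
from h import *
m=camera_model("side"); T=np.linalg.inv(np.array(m["cam_to_world"]))
P=np.array([[.5255,-.1802,.181],[.5255,-.1802,.156],[.5255,-.1702,.156],[.5355,-.1802,.156]])
q,_=cv2.projectPoints(P,cv2.Rodrigues(T[:3,:3])[0],T[:3,3],K(m),np.array(m["D"],float))
print((q.reshape(-1,2)-[200,120])*3)
f=np.load("side0.npz");p=f["p"].astype(int);d=f["d"]
for c in("side","top"):
    f=np.load(c+"0.npz");p=f["p"].astype(int);d=f["d"]
    k=(p[...,0]>110)&(p[...,1]<70)&(p[...,2]<70)&(d>0);v,u=np.nonzero(k)
    w=world(c,np.c_[u,v],d[k]); b=(abs(w[:,0]-.526)<.04)&(abs(w[:,1]+.18)<.05); w=w[b]; t=w[w[:,2]>.148]
    print(c,len(w),t.mean(0),t.min(0),t.max(0))
E
```

```text
[[287.91661865 306.72369172]
 [290.61780985 338.93346273]
 [288.94227823 326.29970076]
 [308.48756656 336.90005955]]
side 360 [ 0.53184407 -0.18449321  0.15629571] [ 0.51228229 -0.20672302  0.15187583] [ 0.55107688 -0.15854591  0.16139424]
top 331 [ 0.53208165 -0.18296607  0.1564725 ] [ 0.51291957 -0.20603861  0.14994485] [ 0.55213015 -0.16047802  0.16389482]
```

The pad centre is really at (0.532, -0.1835, 0.156), because stray red pixels had biased the first estimate. I'll correct by tx +5 mm and ty +5 mm, then descend gently.

```bash
python3 -m creep '1 0.003 0.003 0.003 0 0 0;1 0.002 0.002 0.003 0 0 0;1 0 0 0.003 0 0 0;1 0 0 0.003 0 0 0;1 0 0 0.003 0 0 0;1 0 0 0.002 0 0 0;1 0 0 0.002 0 0 0;1 0 0 0.002 0 0 0;1 0 0 0.002 0 0 0;1 0 0 0.002 0 0 0'; python3 -m creep '1 0 0 0.002 0 0 0;1 0 0 0.002 0 0 0;1 0 0 0.002 0 0 0;1 0 0 0.002 0 0 0;1 0 0 0.002 0 0 0;1 0 0 0.002 0 0 0;1 0 0 0.002 0 0 0;1 0 0 0.002 0 0 0;1 0 0 0.002 0 0 0;1 0 0 0.002 0 0 0'
```

```text
t: 4.4
tcp_pos: [0.5325, -0.1832, 0.1784]
tcp_rot: [0.0, 0.989, 0.15, 0.0]
ft_force: [-0.4, 0.2, 2.4]
width: 0.0002
grip_force: 1.3
t: 5.65
tcp_pos: [0.5325, -0.1831, 0.1583]
tcp_rot: [0.0, 0.989, 0.15, 0.0]
ft_force: [-0.3, -2.5, 5.1]
width: 0.0001
grip_force: 2.4
```

```bash
python3 -m creep '1 0 0.0003 0.003 0 0 0;1 0 0 0.003 0 0 0;1 0 0 0.003 0 0 0;1 0 0 0.003 0 0 0;1 0 0 0.003 0 0 0;1 0 0 0.003 0 0 0;1 0 0 0.003 0 0 0;1 0 0 0.003 0 0 0;1 0 0 0.003 0 0 0;1 0 0 0.003 0 0 0'; python3 -m creep '1 0.0001 -0.0003 0.003 0 0 0;1 0.0001 -0.0003 0.003 0 0 0;1 0.0001 -0.0003 0.003 0 0 0;1 0.0002 -0.0004 0.003 0 0 0;1 0.0002 -0.0005 0.003 0 0 0;1 0.0002 -0.0005 0.003 0 0 0;1 0.0002 -0.0006 0.003 0 0 0;1 0.0003 -0.0007 0.003 0 0 0;1 0.0003 -0.0007 0.002 0 0 0;1 0.0003 -0.0007 0.002 0 0 0'
```

```text
t: 6.9
tcp_pos: [0.5326, -0.1838, 0.1286]
tcp_rot: [0.001, 0.989, 0.15, 0.0]
ft_force: [-0.0, -3.0, 5.9]
width: 0.0005
grip_force: 3.2
t: 8.15
tcp_pos: [0.533, -0.1797, 0.1007]
tcp_rot: [0.002, 0.989, 0.15, -0.0]
ft_force: [-0.4, -6.3, 4.8]
width: -0.0002
grip_force: 3.6
```

Sideways force on the tool is growing because I'm pushing inward, so I'll ease off outward slightly and continue straight down.

```bash
python3 -m creep '1 -0.0003 0.0007 0.002 0 0 0;1 -0.0003 0.0007 0.002 0 0 0;1 0 0 0.002 0 0 0;1 0 0 0.002 0 0 0;1 0 0 0.002 0 0 0;1 0 0 0.002 0 0 0;1 0 0 0.002 0 0 0;1 0 0 0.002 0 0 0;1 0 0 0.001 0 0 0;1 0 0 0.001 0 0 0'
```

```text
t: 9.4
tcp_pos: [0.5336, -0.1769, 0.0842]
tcp_rot: [-0.002, 0.989, 0.151, 0.002]
ft_force: [-2.4, 3.6, 14.6]
width: -0.0003
grip_force: 6.7
```

```bash
python3 - <<'E'
from h import *
p,d=camera("side"); cv2.imwrite("pics/s2.png",cv2.resize(p[120:320,200:440,::-1],None,fx=3,fy=3))
p2,d2=camera("top"); cv2.imwrite("pics/t2.png",cv2.resize(p2[140:260,190:410,::-1],None,fx=3.5,fy=3.5))
for c,p,d in(("side",p,d),("top",p2,d2)):
    a=p.astype(int); k=(a[...,0]>150)&(a[...,1]>110)&(a[...,2]<60)&(d>0);v,u=np.nonzero(k)
    w=world(c,np.c_[u,v],d[k]); w=w[(abs(w[:,0]-.57)<.08)&(abs(w[:,1]-.14)<.05)]; print(c,len(w),np.median(w,0) if len(w) else "")
    k=(a[...,0]>90)&(a[...,1]<60)&(a[...,2]<60)&(d>0);v,u=np.nonzero(k)
    w=world(c,np.c_[u,v],d[k]); w=w[(abs(w[:,0]-.532)<.04)&(abs(w[:,1]+.18)<.05)]; print(c,"pad",len(w),w.mean(0) if len(w) else "",w.min(0),w.max(0))
s=observe();print(s["t"],s["tcp_pos"],s["ft_force"])
E
```

```text
side 0 
side pad 275 [ 0.53141886 -0.1873243   0.05654446] [ 0.51311671 -0.20166934  0.04754764] [ 0.55122576 -0.15564506  0.06954539]
top 489 [0.56777953 0.1059426  0.16154924]
top pad 1 [ 0.55093435 -0.15998896  0.06461496] [ 0.55093435 -0.15998896  0.06461496] [ 0.55093435 -0.15998896  0.06461496]
9.5 [ 0.53354585 -0.17692472  0.08432874] [-1.3022903   4.37655447 12.7311427 ]
```

View pics/s2.png

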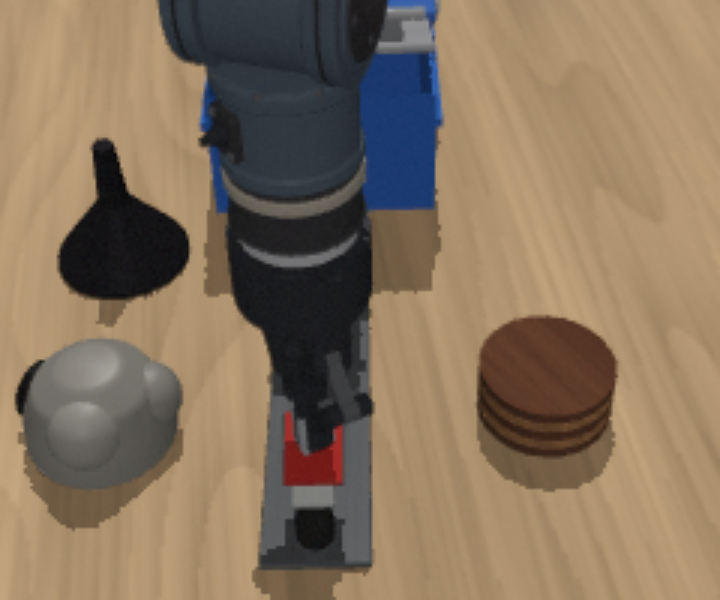

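View pics/t2.png

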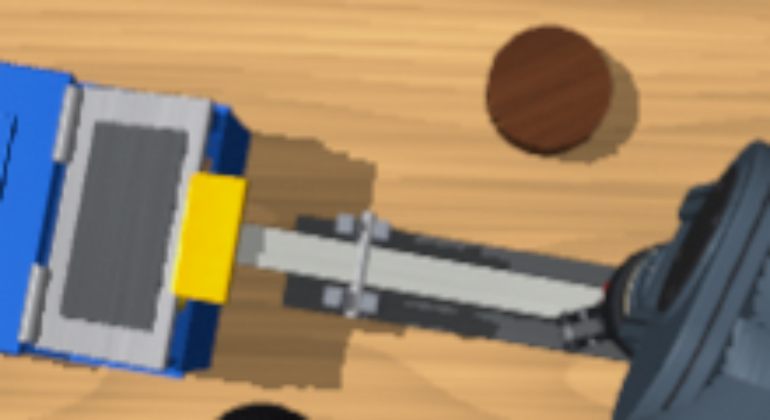

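The hatch is open: the lip has risen from about 0.122 to 0.1615 m. The lever end is on its stop, with pad z about 0.057 m and force 13 N, and the pin at top crop (365,265) is in its slots. I'll hold 1.25 s to confirm it is steady, with the lip at crop (212,238) checked again.

```bash
python3 -m creep '1 0 0 0.0005 0 0 0;1 0 0 0 0 0 0;1 0 0 0 0 0 0;1 0 0 0 0 0 0;1 0 0 0 0 0 0;1 0 0 0 0 0 0;1 0 0 0 0 0 0;1 0 0 0 0 0 0;1 0 0 0 0 0 0;1 0 0 0 0 0 0'; python3 - <<'E'
from h import *
p,d=camera("top");a=p.astype(int); k=(a[...,0]>150)&(a[...,1]>110)&(a[...,2]<60)&(d>0);v,u=np.nonzero(k)
w=world("top",np.c_[u,v],d[k]); w=w[(abs(w[:,0]-.57)<.08)&(abs(w[:,1]-.14)<.05)]; z=np.median(w,0); print(z)
f=observe()["ft_force"]; print(f)
if z[2]>.159 and f[2]>8: print(job_done())
E
```

```text
t: 10.75
tcp_pos: [0.5336, -0.1769, 0.0842]
tcp_rot: [-0.002, 0.989, 0.151, 0.002]
ft_force: [-2.3, 3.9, 14.9]
width: 0.0002
grip_force: 6.4
[0.56582532 0.10552409 0.16204962]
[-2.05864686  3.00213105 14.53841271]
the job is handed in; nothing more can be done
None
```

I pressed the lever down onto its rubber stop and handed the job in at about 11 s, with the fingers still holding it at about 14 N; the hatch lip was up about 40 mm, which fits an opening near 0.345 rad, but no verdict was returned.

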